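Make up two food parcels

TASK

Make up two food parcels from the loose stock standing between the two trays. The long three-compartment tray gets the oil bottle in its middle compartment, with the tall can and the tea packet in the two outer ones, either way round; the short two-compartment tray gets the short can and the honey jar, one in each compartment. Set every item down gently, without dropping it, standing upright on the tray floor, and leave the flat fish tin where it is.

Things in the scene. Friction and masses are not known exactly. Their poses are not given: they have to be found in the camera images.
- bottle_center (a point): Small cooking-oil bottle standing upright: yellow, round, 140 mm tall, body 56 mm in diameter up to 95 mm, then a shoulder and a cap 30 mm wide. The tallest thing in the stock; about 0.24 kg. Site at its centre, half-way up; z up. It stands 70 mm above the foot.
- tall_can_center (a point): Tall tin can standing upright: round, 52 mm in diameter, 105 mm tall, steel with a paper label; about 0.4 kg. Site at its centre, half-way up; z up. It is 52.5 mm above the foot.
- short_can_center (a point): Short tin can standing upright: round, 68 mm in diameter, 60 mm tall, steel with a paper label and a pull ring on its lid; about 0.24 kg. Site at its centre, half-way up; z up. It is 30 mm above the foot.
- tea_box_center (a point): Tea packet: rigid upright rectangular box, 60 mm (its x) by 40 mm (its y) by 75 mm tall (z), white with a brown band; about 0.13 kg. Site at its centre, half-way up; z up. It is 37.5 mm above the foot.
- jar_center (a point): Honey jar standing upright: round amber glass, 54 mm in diameter, 90 mm tall, with a steel lid 55 mm wide on its top 18 mm; about 0.28 kg. Site at its centre, half-way up; z up. It is 45 mm above the foot.
- tray_long: Long cardboard parcel tray with three compartments, fixed to the table: 262 mm (its x) by 120 mm (its y), walls and dividers 28 mm high, open on top; the floor is 4 mm thick. Origin at the centre of its underside, on the table. The compartments lie in a row along its x axis, centred at x = -86, 0 and +86 mm, y = 0; each is about 82 mm (x) by 112 mm (y) inside.
- tray_short: Short cardboard parcel tray with two compartments, fixed to the table: 176 mm (its x) by 120 mm (its y), walls and divider 28 mm high, open on top; the floor is 4 mm thick. Origin at the centre of its underside, on the table. The compartments lie in a row along its x axis, centred at x = -43 and +43 mm, y = 0; each is about 82 mm (x) by 112 mm (y) inside.
- fish_tin_center (a point): Flat oblong fish tin, 60 mm (its x) by 105 mm (its y), 24 mm tall, bare metal, lying among the stock; it belongs to no parcel. Site at its centre, 12 mm above the table.

How it is judged (in metres and radians):
At the end, for the whole second after the job is handed in: Long tray: bottle in the middle, tall can and tea packet one in each outer compartment; short tray: short can and jar, one in each. All stand on the tray floor (within 6 mm), upright within 0.1 rad, at rest, centres within 26 mm (along the row) and 42 mm (across) of the compartment centre (x of bottle_center in the frame of tray_long between -0.026 and 0.026 m and y of bottle_center in the frame of tray_long between -0.042 and 0.042 m and z of bottle_center in the frame of tray_long between 0.068 and 0.08 m and angle between each of bottle_center, tall_can_center, tea_box_center, short_can_center, jar_center's own z axis and vertical below 0.1 rad and distance of each of bottle_center, tall_can_center, tea_box_center, short_can_center, jar_center from where it was at the start of the episode above 0.05 m and (x of tall_can_center in the frame of tray_long between -0.112 and -0.06 m or x of tall_can_center in the frame of tray_long between 0.06 and 0.112 m) and y of tall_can_center in the frame of tray_long between -0.042 and 0.042 m and z of tall_can_center in the frame of tray_long between 0.0505 and 0.0625 m and (x of tea_box_center in the frame of tray_long between -0.112 and -0.06 m or x of tea_box_center in the frame of tray_long between 0.06 and 0.112 m) and y of tea_box_center in the frame of tray_long between -0.042 and 0.042 m and z of tea_box_center in the frame of tray_long between 0.0355 and 0.0475 m and (x of short_can_center in the frame of tray_short between -0.069 and -0.017 m or x of short_can_center in the frame of tray_short between 0.017 and 0.069 m) and y of short_can_center in the frame of tray_short between -0.042 and 0.042 m and z of short_can_center in the frame of tray_short between 0.028 and 0.04 m and (x of jar_center in the frame of tray_short between -0.069 and -0.017 m or x of jar_center in the frame of tray_short between 0.017 and 0.069 m) and y of jar_center in the frame of tray_short between -0.042 and 0.042 m and z of jar_center in the frame of tray_short between 0.043 and 0.055 m and ((x of tall_can_center in the frame of tray_long between -0.112 and -0.06 m and x of tea_box_center in the frame of tray_long between 0.06 and 0.112 m) or (x of tall_can_center in the frame of tray_long between 0.06 and 0.112 m and x of tea_box_center in the frame of tray_long between -0.112 and -0.06 m)) and ((x of short_can_center in the frame of tray_short between -0.069 and -0.017 m and x of jar_center in the frame of tray_short between 0.017 and 0.069 m) or (x of short_can_center in the frame of tray_short between 0.017 and 0.069 m and x of jar_center in the frame of tray_short between -0.069 and -0.017 m)) and linear speed of each of bottle, tall_can, tea_box, short_can, jar below 0.02 m/s); the robot touches nothing.
It fails at once if the fish tin is shifted by more than 20 mm (distance of fish_tin_center from where it was at the start of the episode above 0.02 m).
It fails at once if a stock item is dropped or thrown (moves faster than 0.6 m/s while the fingers do not touch it) ((linear speed of bottle above 0.6 m/s and contact force between bottle and the fingers below 0.05 N) or (linear speed of tall_can above 0.6 m/s and contact force between tall_can and the fingers below 0.05 N) or (linear speed of tea_box above 0.6 m/s and contact force between tea_box and the fingers below 0.05 N) or (linear speed of short_can above 0.6 m/s and contact force between short_can and the fingers below 0.05 N) or (linear speed of jar above 0.6 m/s and contact force between jar and the fingers below 0.05 N)).
It also fails if it takes over 131 s, if anything falls off the work surface, if the arm or the gripper's body presses on something with over 40 N, if the wrist force passes 120 N, or if a joint passes its speed limit or range.

ROBOT

A 6-joint arm with a two-finger parallel gripper is mounted at the origin on the work surface. World frame = base frame: x ahead of the robot, y to its left, z up, the work surface at z = 0. Lengths are in m, angles in degrees, forces in N, time in s.
With the tool pointing down it reaches from about 0.35 to 0.875 m from the base axis. Payload 4.2 kg.
Tool frame: the origin (TCP) lies on the front face of the gripper's body, between the roots of the fingers; the fingertips stand 70 mm ahead of it and the grasp point (between the pads) lies 51 mm ahead of it; x points along the fingers, y is the direction in which the jaws open and shut, and the axes are right-handed (so a half turn about x gives the same grasp; the last joint's range is limited). The gripper opens to 87 mm and grips with 3 to 60 N. Pads are 19 mm wide; open, the fingers measure 117 mm over their backs; the gripper's body (75 mm by 190 mm) begins 51 mm behind the grasp point.
Start: joints at [14.817, 22.042, 0.453, 0, -68.411, -14.817], TCP at [0.625, 0, 0.292] pointing down, gripper open.
Joint ranges: [-179.83, 179.83], [-69.29, 118.12], [-61.27, 80.66], [-181.25, 117.63], [-171.15, -9.14], [-177.46, 177.46]. Speed limits (degrees/s): [159.86, 159.86, 180, 180, 180, 180].

INTERFACE

Orientations are given as a 3x3 rotation matrix whose columns are the frame's x, y, z axes.
In Python, from station import r, viewer, spotter gives the robot as it stands.
- The arm moves only by the tool move_arm, never from a script. Its argument "series" is a list that holds one entry, the list of rows, each a list of 7 numbers: the turn, a rotation vector about the world's x, y, z scaled (see below), then the shift along the world's x, y, z scaled (see below), then the opening, from 0 (shut) to 1 (fully open). A call has 1 to 20 rows; each row shifts and turns the pose as measured when the row begins; what a row does not reach is not made up. The controller multiplies each number of a shift by 60 mm and each number of a turn by 8 degrees. A row lasts 1/8 s, in which the tool goes at most 62.5 mm and 10.7 degrees, less where a joint would pass 70% of its speed; a pose out of reach is approached as far as the arm can. A call with a number of a shift or a turn outside -1 to 1 is refused whole. A call with a gripper value outside its range is refused whole. The fingers move at their own pace and stop on an object; the grip force is fixed at half the most. Time passes only in rows, so rows that do not move let the fingers close. It gives the time, the measured TCP pose, the force and the opening at its end, in the units of the state.
- r.sense(): the state, without advancing time (a new reading comes with each control period).
- viewer.capture(name): name is "scene" or "side" or "wrist"; returns (picture, depth): 384x512x3 uint8, red, green, blue; 384x512 float32, m along the optical axis (not along the pixel's ray), 0 where there is no reading.
- viewer.camera_params(name): a dict with "mtx" (3x3 intrinsics, pixels), "dist_coeffs" ([k1, k2, p1, p2, k3] as OpenCV has them; the pictures are not rectified), "pose" (4x4, takes a point from camera to world coordinates). Camera axes: x right, y down, z forward; pixel columns grow to the right and rows downward; lengths in m; the calibration is good to about 2 mm. A picture is of the moment at which its call begins: read the wrist's pose just before it. camera_params takes no time and is no camera call; for the wrist camera it gives the pose at the moment of the call.
- r.finish_job(): hands the job in, once; it reports no verdict.
Trained networks look in the newest picture that a camera, given by its name, has taken for a name from the list of things; names that differ only in an ending like _2 or _b are one class to them, and where a whole thing is asked for, a point or a joint stands for the part that bears it (a point fixed in the world has none). Each returns a list of dicts, best first, with "conf" (0 to 1); they miss things now and then, are a little off and sometimes report something else, mostly with a low value. They report only what shows in the picture. A call takes as long as a camera call.
- spotter.find_in(camera, name): "centre" ([column, row] in pixels, amid what is visible of it).
- spotter.trace(camera, name): "mask" (384x512 bool, what is visible of it) and "centre" ([column, row] in pixels, amid what is visible of it).
The state is a dict: "time_s": time; "joints": joint angles; "joint_velocities": joint speeds; "effort": joint torques, N m; "tcp_pos": TCP position; "ee_rot": TCP orientation; "wrist_force": force on the tool from outside, world axes, zero at the start; "moment": the same for the moment, N m; "gripper_width": opening from 0.0 (shut) to 1.0 (fully open).
Only numpy, scipy, OpenCV 4.12 (cv2) and the standard library are available. Lean on these libraries where they do the work, as an engineer would, in place of code of your own. Each camera call takes 0.05 s, during which the arm holds its last target.

## Working session

There is one attempt and no reset: what is moved stays moved. The work goes in short steps, Python scripts to look and compute and a tool call to move; the robot and the scene stay as the last step left them, time stands still between calls to the robot, and variables do not carry over. Pictures are saved under pics/ and viewed, and the job is handed in when it is done.

Besides the shell and the picture viewer there is one more tool, called after "Call:" as name(argument=value, ...) on one line, values as JSON. move_arm: Moves the arm, as the interface text tells. Its arguments: {"type":"object","properties":{"series":{"type":"array","items":{"type":"array","items":{"type":"array","items":{"type":"number","minimum":-1,"maximum":1}}}}},"required":["series"]}

```bash
mkdir -p pics; ls; python3 - <<'E'
from station import r, viewer, spotter
import cv2,numpy as np
s=r.sense();print(s['time_s'],s['tcp_pos'],s['ee_rot'],s['gripper_width'],s['wrist_force'])
for c in ("scene","side","wrist"):
    p,d=viewer.capture(c); cv2.imwrite(f"pics/a_{c}.png",p[:,:,::-1]); q=viewer.camera_params(c)
    print(c,np.round(q['pose'],3).tolist(),q['mtx'].tolist() if hasattr(q['mtx'],'tolist') else q['mtx'],q['dist_coeffs'])
E
```

```text
pics
0.0 [6.24559362e-01 4.53536489e-05 2.91174611e-01] [[-2.15642327e-03 -9.99997659e-01  1.78480771e-04]
 [-8.10299585e-05  1.78655920e-04  9.99999981e-01]
 [-9.99997672e-01  2.15640877e-03 -8.14150266e-05]] 1.002900764217284 [0.24650041 0.44361486 0.13232139]
scene [[-0.2, 0.645, -0.738, 1.472], [0.98, 0.142, -0.141, 0.162], [0.014, -0.751, -0.66, 0.871], [0.0, 0.0, 0.0, 1.0]] [[462.96878143915285, 0.0, 255.29915967751978], [0.0, 462.96878143915285, 189.69076501746903], [0.0, 0.0, 1.0]] [-0.03131893  0.          0.          0.          0.        ]
side [[0.798, -0.448, 0.402, 0.163], [-0.602, -0.605, 0.521, -0.516], [0.01, -0.658, -0.753, 0.786], [0.0, 0.0, 0.0, 1.0]] [[371.4729904593174, 0.0, 249.63842769797455], [0.0, 371.4729904593174, 195.05542330983593], [0.0, 0.0, 1.0]] [0.01606428 0.         0.         0.         0.        ]
wrist [[-1.0, 0.0, -0.002, 0.624], [-0.0, 0.965, 0.263, -0.072], [0.002, 0.263, -0.965, 0.384], [0.0, 0.0, 0.0, 1.0]] [[268.57189758354264, 0.0, 253.72718478543598], [0.0, 268.57189758354264, 191.02850340224], [0.0, 0.0, 1.0]] [-0.02437207  0.          0.          0.          0.        ]
```

View pics/a_scene.png

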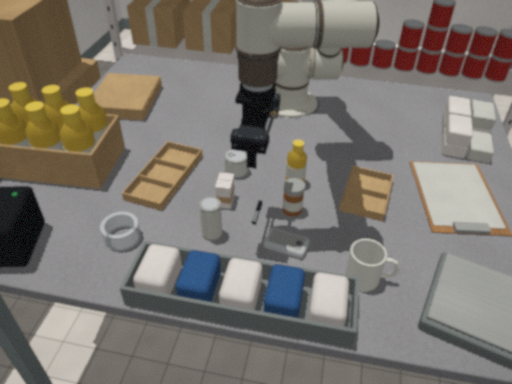

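View pics/a_side.png

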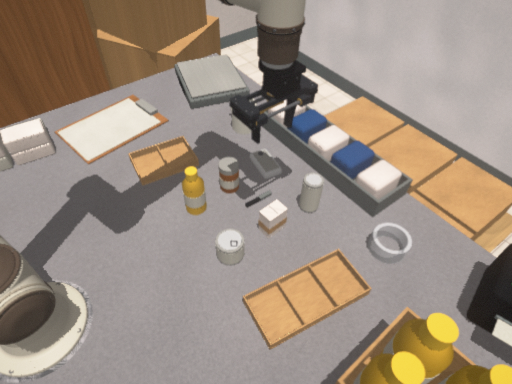

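View pics/a_wrist.png

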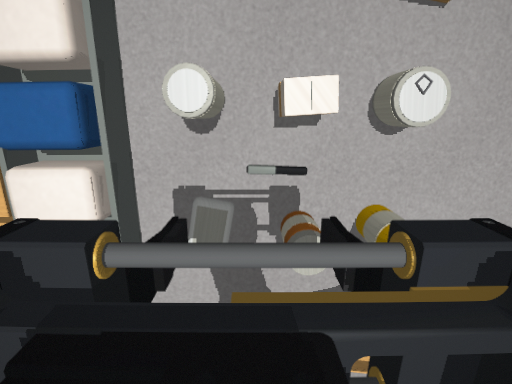

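```bash
cat > h.py <<'E'
from station import r, viewer, spotter
import cv2,numpy as np
from scipy.optimize import least_squares
def cloud(cam,d,mask):
    q=viewer.camera_params(cam);P=np.array(q['pose']);K=np.array(q['mtx'])
    m=cv2.erode(mask.astype(np.uint8),np.ones((2,2)))>0
    v,u=np.nonzero(m&(d>0)); z=d[v,u]
    n=cv2.undistortPoints(np.c_[u,v].astype(float).reshape(-1,1,2),K,np.array(q['dist_coeffs'])).reshape(-1,2)
    X=np.c_[n*z[:,None],z]
    return X@P[:3,:3].T+P[:3,3]
def save(cam,name):
    p,d=viewer.capture(cam);cv2.imwrite(f"pics/{name}.png",p[:,:,::-1]);return p,d
R={'bottle_center':.028,'tall_can_center':.026,'short_can_center':.034,'jar_center':.0275}
H={'bottle_center':.14,'tall_can_center':.105,'short_can_center':.06,'jar_center':.09,'tea_box_center':.075,'fish_tin_center':.024}
def circ(X,rad):
    f=lambda p:np.hypot(X[:,0]-p[0],X[:,1]-p[1])-rad
    s=least_squares(f,X[:,:2].mean(0),loss='soft_l1',f_scale=.002)
    return s.x,np.median(abs(s.fun))
E
python3 - <<'E'
from h import *
out={}
for c in ("scene","side"):
    p,d=viewer.capture(c)
    for n in ['bottle_center','tall_can_center','short_can_center','tea_box_center','jar_center','fish_tin_center','tray_long','tray_short']:
        L=spotter.trace(c,n)
        for i,t in enumerate(L[:2]):
            X=cloud(c,d,t['mask'])
            if len(X)<10: print(c,n,t['conf'],'few');continue
            s=f"{c} {n} {t['conf']:.2f} c={np.round(t['centre'])} n={len(X)} med={np.round(np.median(X,0),3)} zmax={np.percentile(X[:,2],98):.3f}"
            if i==0: out[c+n]=X
            if n in R and i==0:
                lo,hi=(.01,.09) if n=='bottle_center' else (.01,H[n]-.006 if n!='jar_center' else .07)
                rad=.027 if n=='jar_center' else R[n]
                Y=X[(X[:,2]>lo)&(X[:,2]<hi)]
                if len(Y)>10:s+=f" circ={circ(Y,rad)}"
                T=X[abs(X[:,2]-H[n])<.006]
                if len(T)>5:s+=f" top={np.round(T.mean(0),3)} mid={np.round((T.max(0)+T.min(0))/2,3)} ext={np.round(np.ptp(T,0),3)}"
            elif i==0:
                h=H.get(n,.028); T=X[abs(X[:,2]-h)<.006]
                if len(T)>5:
                    q=cv2.minAreaRect((T[:,:2]*1000).astype(np.float32));s+=f" rect={np.round(q[0],1)},{np.round(q[1],1)},{q[2]:.1f}"
            print(s)
np.savez('c.npz',**out);print(r.sense()['time_s'])
E
```

```text
scene bottle_center 0.68 c=[299. 163.] n=589 med=[0.46  0.084 0.091] zmax=0.143 circ=(array([0.44106361, 0.08112711]), np.float64(0.0011685057166654807)) top=[0.448 0.083 0.141] mid=[0.446 0.083 0.139] ext=[0.029 0.025 0.011]
scene tall_can_center 0.84 c=[212. 219.] n=787 med=[ 0.71  -0.092  0.077] zmax=0.110 circ=(array([ 0.69033888, -0.09849192]), np.float64(0.0008098735309597736)) top=[ 0.697 -0.096  0.107] mid=[ 0.695 -0.096  0.105] ext=[0.049 0.049 0.012]
scene short_can_center 0.85 c=[237. 162.] n=487 med=[ 0.454 -0.088  0.052] zmax=0.066 circ=(array([ 0.43003962, -0.09562907]), np.float64(0.0012241508976522653)) top=[ 0.442 -0.094  0.062] mid=[ 0.439 -0.094  0.06 ] ext=[0.056 0.06  0.012]
scene short_can_center 0.56 c=[164. 171.] n=2892 med=[ 0.509 -0.295  0.01 ] zmax=0.031
scene tea_box_center 0.87 c=[225. 191.] n=541 med=[ 0.589 -0.088  0.061] zmax=0.080 rect=[565.7 -93.2],[60.5 37.9],1.6
scene jar_center 0.82 c=[292. 197.] n=660 med=[0.579 0.093 0.066] zmax=0.094 circ=(array([0.55732242, 0.08997557]), np.float64(0.0009469342070883915)) top=[0.565 0.092 0.091] mid=[0.562 0.0
[... 1491 characters left out ...]
] n=580 med=[0.546 0.071 0.067] zmax=0.092 circ=(array([0.55567509, 0.08964249]), np.float64(0.0006659273514797344)) top=[0.553 0.084 0.09 ] mid=[0.553 0.085 0.089] ext=[0.05  0.05  0.009]
side jar_center 0.72 c=[161. 161.] n=1952 med=[0.451 0.291 0.006] zmax=0.028
side fish_tin_center 0.64 c=[266. 163.] n=505 med=[0.68  0.08  0.023] zmax=0.027 rect=[685.6  88.2],[96.9 55.3],79.7
side tray_long 0.82 c=[305. 298.] n=6161 med=[ 0.495 -0.296  0.005] zmax=0.029 rect=[ 497.9 -295.6],[118.6 261.7],80.9
side tray_short 0.88 c=[161. 158.] n=1948 med=[0.451 0.292 0.006] zmax=0.029 rect=[451.6 284.7],[125.  173.2],81.0
side tray_short 0.71 c=[275. 219.] n=682 med=[ 0.551 -0.112  0.061] zmax=0.077
1.05
```

Call:
move_arm(series=[[[0, 0, 0.97, -0.089, -0.133, 0, 1], [0, 0, 0.97, -0.089, -0.133, 0, 1], [0, 0, 0.97, -0.089, -0.133, 0, 1], [0, 0, 0.97, -0.089, -0.133, 0, 1], [0, 0, 0.97, -0.089, -0.133, 0, 1], [0, 0, 0.97, -0.089, -0.133, 0, 1], [0, 0, 0.97, -0.089, -0.133, 0, 1], [0, 0, 0.97, -0.089, -0.133, 0, 1], [0, 0, 0.97, -0.089, -0.133, 0, 1], [0, 0, 0.97, -0.089, -0.133, 0, 1], [0, 0, 0.97, -0.089, -0.133, 0, 1], [0, 0, 0.97, -0.089, -0.133, 0, 1], [0, 0, 0, 0, 0, 0, 1]]])

```text
time_s: 2.68
tcp_pos: [0.5589, -0.0985, 0.2927]
ee_rot: [[0.001, 0.108, -0.994], [0.0, -0.994, -0.108], [-1.0, -0.0, -0.001]]
wrist_force: [0.3, 0.4, -0.0]
gripper_width: 1.0
```

```bash
cat >> h.py <<'E'
def delta(x,y,z,ang=None):
    s=r.sense();p=np.array(s['tcp_pos']);R_=np.array(s['ee_rot'])
    d=(np.array([x,y,z])-p)/.06
    a=np.degrees(np.arctan2(R_[1,1],R_[0,1]))%180
    tilt=np.degrees(np.arccos(-R_[2,0]))
    # small rotvec bringing tool x to -z
    rv=np.degrees(np.cross(R_[:,0],[0,0,-1]))/8
    print('t',s['time_s'],'pos',p.round(4),'jaw',a.round(1),'tilt',tilt.round(2),'units',d.round(3),'turn', None if ang is None else round(((ang-a+90)%180-90)/8,3),'tiltfix',rv.round(3),'w',round(s['gripper_width'],3),'F',np.round(s['wrist_force'],1))
E
python3 - <<'E'
from h import *
delta(.561,-.096,.105,93)
p,d=save('wrist','b_wrist')
for n in ['tea_box_center','tall_can_center','short_can_center']:
  for t in spotter.trace('wrist',n)[:1]:
    X=cloud('wrist',d,t['mask']);T=X[abs(X[:,2]-H[n])<.006]
    q=cv2.minAreaRect((T[:,:2]*1000).astype(np.float32))
    print(n,t['conf'],t['centre'],len(X),len(T),q, circ(X[(X[:,2]>.01)&(X[:,2]<H[n]-.006)],R[n]) if n in R else '')
E
```

```text
t 2.675 pos [ 0.5589 -0.0985  0.2927] jaw 96.2 tilt 0.06 units [ 0.036  0.042 -3.129] turn -0.399 tiltfix [-0.002  0.008  0.   ] w 1.0 F [ 0.3  0.4 -0. ]
tea_box_center 0.75 [251.3, 173.8] 1721 1578 ((560.9862060546875, -96.05619812011719), (59.89535903930664, 39.040374755859375), 3.773324728012085) 
tall_can_center 0.57 [267.4, 58.0] 2617 2358 ((688.0314331054688, -97.87371826171875), (49.19775390625, 50.050621032714844), 47.8682975769043) (array([ 0.6889076 , -0.09770791]), np.float64(6.567679200178769e-05))
short_can_center 0.75 [242.7, 271.8] 1095 826 ((414.58184814453125, -97.57081604003906), (36.31212615966797, 63.66715621948242), 3.4718899726867676) (array([ 0.42996861, -0.09573935]), np.float64(0.00020686669674079006))
```

View pics/b_wrist.png

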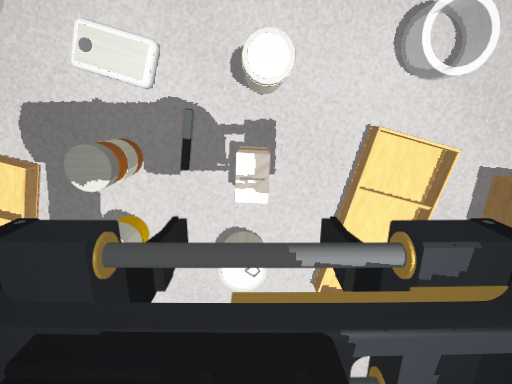

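Call:
move_arm(series=[[[0, 0, -0.3, 0.036, 0.042, 0, 1], [0, 0, 0, 0, 0, -0.6, 1], [0, 0, 0, 0, 0, -0.7, 1], [0, 0, 0, 0, 0, -0.7, 1], [0, 0, 0, 0, 0, -0.6, 1], [0, 0, 0, 0, 0, -0.4, 1], [0, 0, 0, 0, 0, -0.15, 1], [0, 0, 0, 0, 0, 0, 1]]])

```text
time_s: 3.88
tcp_pos: [0.5644, -0.0929, 0.0998]
ee_rot: [[0.007, 0.062, -0.998], [-0.0, -0.998, -0.062], [-1.0, 0.001, -0.007]]
wrist_force: [0.4, 0.0, 0.4]
gripper_width: 1.002
```

```bash
python3 -c "
from h import *
delta(.561,-.096,.103,93.8)"
```

```text
t 3.875 pos [ 0.5644 -0.0929  0.0998] jaw 93.5 tilt 0.43 units [-0.057 -0.052  0.054] turn 0.033 tiltfix [0.001 0.054 0.   ] w 1.002 F [0.4 0.  0.4]
```

Call:
move_arm(series=[[[0, 0.05, 0, -0.05, -0.05, 0.05, 1], [0, 0, 0, 0, 0, 0, 0], [0, 0, 0, 0, 0, 0, 0], [0, 0, 0, 0, 0, 0, 0], [0, 0, 0, 0, 0, 0, 0], [0, 0, 0, 0, 0, 0, 0], [0, 0, 0, 0, 0, 0, 0], [0, 0, 0, 0, 0, 0, 0], [0, 0, 0, 0, 0, 0, 0]]])

```text
time_s: 5.0
tcp_pos: [0.5632, -0.096, 0.1069]
ee_rot: [[0.007, 0.062, -0.998], [0.0, -0.998, -0.062], [-1.0, 0.0, -0.007]]
wrist_force: [0.3, 0.8, 1.2]
gripper_width: 0.461
```

```bash
python3 -c "
from h import *
delta(.414,-.282,.25,81.5)"
```

```text
t 5.0 pos [ 0.5632 -0.096   0.1069] jaw 93.5 tilt 0.42 units [-2.487 -3.101  2.385] turn -1.505 tiltfix [-0.001  0.053  0.   ] w 0.461 F [0.3 0.8 1.2]
```

Call:
move_arm(series=[[[0, 0, 0, 0, 0, 0.2, 0], [0, 0, 0, 0, 0, 0.5, 0], [0, 0, 0, 0, 0, 0.6, 0], [0, 0.05, -0.15, -0.2, -0.2, 0.3, 0], [0, 0, -0.27, -0.4, -0.5, 0, 0], [0, 0, -0.27, -0.45, -0.6, 0, 0], [0, 0, -0.27, -0.45, -0.6, 0, 0], [0, 0, -0.27, -0.45, -0.6, 0, 0], [0, 0, -0.27, -0.35, -0.4, 0, 0], [0, 0, 0, -0.15, -0.15, 0, 0], [0, 0, 0, 0, 0, 0, 0]]])

```text
time_s: 6.38
tcp_pos: [0.411, -0.283, 0.2118]
ee_rot: [[0.006, -0.152, -0.988], [-0.001, -0.988, 0.152], [-1.0, 0.0, -0.006]]
wrist_force: [0.6, 0.1, -0.8]
gripper_width: 0.464
```

```bash
python3 - <<'E'
from h import *
delta(.414,-.282,.111,81.5)
p,d=save('wrist','c_wrist'); save('side','c_side')
E
```

```text
t 6.375 pos [ 0.411  -0.283   0.2118] jaw 81.3 tilt 0.34 units [ 0.051  0.016 -1.68 ] turn 0.027 tiltfix [0.007 0.042 0.   ] w 0.464 F [ 0.6  0.1 -0.8]
```

View pics/c_side.png

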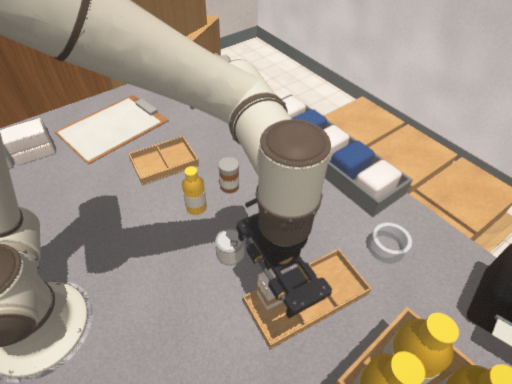

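Call:
move_arm(series=[[[0, 0.04, 0, 0.05, 0.02, -0.4, 0], [0, 0, 0, 0, 0, -0.5, 0], [0, 0, 0, 0, 0, -0.4, 0], [0, 0, 0, 0, 0, -0.15, 0], [0, 0, 0, 0, 0, 0, 0]]])

```text
time_s: 7.1
tcp_pos: [0.4203, -0.2781, 0.1238]
ee_rot: [[0.005, -0.141, -0.99], [-0.003, -0.99, 0.141], [-1.0, 0.002, -0.006]]
wrist_force: [0.4, 0.2, -0.2]
gripper_width: 0.455
```

```bash
python3 - <<'E'
from h import *
delta(.414,-.282,.111,81.5)
E
```

```text
t 7.1 pos [ 0.4203 -0.2781  0.1238] jaw 81.9 tilt 0.35 units [-0.106 -0.066 -0.213] turn -0.05 tiltfix [0.022 0.038 0.   ] w 0.455 F [ 0.4  0.2 -0.2]
```

Call:
move_arm(series=[[[0, 0.03, 0, -0.1, -0.06, -0.08, 0], [0, 0, 0, 0, 0, -0.06, 0], [0, 0, 0, 0, 0, -0.04, 0], [0, 0, 0, 0, 0, 0, 0]]])

```text
time_s: 7.6
tcp_pos: [0.4154, -0.2822, 0.1146]
ee_rot: [[0.005, -0.14, -0.99], [-0.005, -0.99, 0.14], [-1.0, 0.004, -0.006]]
wrist_force: [0.2, 0.6, -0.9]
gripper_width: 0.455
```

```bash
python3 - <<'E'
from h import *
delta(.414,-.282,.111,81.5)
E
```

```text
t 7.6 pos [ 0.4154 -0.2822  0.1146] jaw 81.9 tilt 0.42 units [-0.024  0.004 -0.06 ] turn -0.056 tiltfix [0.034 0.039 0.   ] w 0.455 F [ 0.2  0.6 -0.9]
```

Call:
move_arm(series=[[[0.03, 0.03, 0, 0, 0, -0.04, 0], [0, 0, 0, 0, 0, -0.03, 0], [0, 0, 0, 0, 0, -0.03, 0]]])

```text
time_s: 7.98
tcp_pos: [0.4157, -0.2824, 0.1108]
ee_rot: [[0.001, -0.139, -0.99], [-0.001, -0.99, 0.139], [-1.0, 0.001, -0.001]]
wrist_force: [-6.0, 5.8, 22.9]
gripper_width: 0.459
```

```bash
python3 - <<'E'
from h import *
delta(.414,-.282,.111,81.5)
E
```

```text
t 7.975 pos [ 0.4157 -0.2824  0.1108] jaw 82.0 tilt 0.08 units [-0.029  0.006  0.003] turn -0.064 tiltfix [0.007 0.008 0.   ] w 0.459 F [-6.   5.8 22.9]
```

Call:
move_arm(series=[[[0, 0, 0, 0, 0, 0, 0.7], [0, 0, 0, 0, 0, 0, 1], [0, 0, 0, 0, 0, 0, 1], [0, 0, 0, 0, 0, 0, 1], [0, 0, 0, 0, 0, 0.3, 1], [0, 0, 0, 0, 0, 0.6, 1], [0, 0, 0, 0, 0, 0.7, 1], [0, 0, 0, 0.6, 0.4, 0.3, 1], [0, 0, 0, 0.9, 0.6, 0, 1], [0, 0, 0, 0.9, 0.6, 0, 1], [0, 0, 0, 0.9, 0.6, 0, 1], [0, 0, 0, 0.6, 0.5, 0, 1], [0, 0, 0, 0.3, 0.2, 0, 1], [0, 0, 0, 0, 0, 0, 1]]])

```text
time_s: 9.72
tcp_pos: [0.6663, -0.1068, 0.2259]
ee_rot: [[-0.002, -0.142, -0.99], [-0.0, -0.99, 0.142], [-1.0, 0.0, 0.001]]
wrist_force: [-1.1, 0.6, -0.1]
gripper_width: 0.996
```

```bash
python3 - <<'E'
from h import *
delta(.689,-.098,.12,81.5)
for c in ['side','wrist']:
  p,d=save(c,'d_'+c)
  for n in ['tea_box_center','tall_can_center']:
   for t in spotter.trace(c,n)[:1]:
    X=cloud(c,d,t['mask']);print(c,n,t['conf'],np.median(X,0),np.percentile(X[:,2],[2,98]))
    if n in R: print(circ(X[(X[:,2]>.01)&(X[:,2]<H[n]-.006)],R[n]))
    else:
      T=X[X[:,2]>.07];print(cv2.minAreaRect((T[:,:2]*1000).astype(np.float32)) if len(T)>5 else '', np.median(T[:,2]))
E
```

```text
t 9.725 pos [ 0.6663 -0.1068  0.2259] jaw 81.9 tilt 0.09 units [ 0.379  0.146 -1.766] turn -0.045 tiltfix [ 0.001 -0.011  0.   ] w 0.996 F [-1.1  0.6 -0.1]
side tea_box_center 0.78 [ 0.40606871 -0.29302569  0.07702364] [0.00629134 0.08112472]
((412.0572509765625, -283.74908447265625), (37.59428787231445, 60.38182830810547), 82.351806640625) 0.07882840460790635
side tall_can_center 0.63 [ 0.67290836 -0.11145727  0.07595431] [0.00474334 0.10759342]
(array([ 0.68814776, -0.09870371]), np.float64(0.0006087525668867638))
wrist tea_box_center 0.43 [ 0.69194017 -0.10055458  0.10627858] [0.04929575 0.10777583]
((689.1018676757812, -99.29631042480469), (50.7016716003418, 51.046363830566406), 37.317901611328125) 0.10631960589826012
```

View pics/d_side.png

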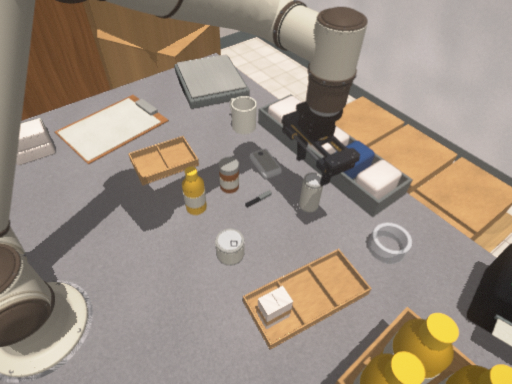

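Call:
move_arm(series=[[[0, 0, 0, 0.35, 0.14, 0, 1], [0, 0, 0, 0, 0, 0, 1], [0, 0, 0, 0, 0, -0.4, 1], [0, 0, 0, 0, 0, -0.5, 1], [0, 0, 0, 0, 0, -0.4, 1], [0, 0, 0, 0, 0, -0.2, 1], [0, 0, 0, 0, 0, 0, 1]]])

```text
time_s: 10.9
tcp_pos: [0.6815, -0.1049, 0.1393]
ee_rot: [[0.002, -0.15, -0.989], [0.0, -0.989, 0.15], [-1.0, -0.0, -0.002]]
wrist_force: [0.3, 0.1, 1.0]
gripper_width: 1.003
```

```bash
python3 - <<'E'
from h import *
delta(.689,-.098,.121,81.5)
E
```

```text
t 10.9 pos [ 0.6815 -0.1049  0.1393] jaw 81.4 tilt 0.14 units [ 0.126  0.116 -0.305] turn 0.015 tiltfix [-0.001  0.018  0.   ] w 1.003 F [0.3 0.1 1. ]
```

Call:
move_arm(series=[[[0, 0, 0, 0.13, 0.12, -0.15, 1], [0, 0, 0, 0, 0, -0.15, 1], [0, 0, 0, 0, 0, 0, 1], [0, 0, 0, 0, 0, 0, 0], [0, 0, 0, 0, 0, 0, 0], [0, 0, 0, 0, 0, 0, 0], [0, 0, 0, 0, 0, 0, 0], [0, 0, 0, 0, 0, 0, 0], [0, 0, 0, 0, 0, 0, 0], [0, 0, 0, 0, 0, 0, 0]]])

```text
time_s: 12.15
tcp_pos: [0.6912, -0.0976, 0.1238]
ee_rot: [[0.009, -0.15, -0.989], [-0.0, -0.989, 0.15], [-1.0, -0.001, -0.009]]
wrist_force: [-0.6, -0.5, 0.4]
gripper_width: 0.593
```

```bash
python3 - <<'E'
from h import *
delta(.584,-.307,.125,81.5)
E
```

```text
t 12.15 pos [ 0.6912 -0.0976  0.1238] jaw 81.4 tilt 0.49 units [-1.787 -3.49   0.02 ] turn 0.015 tiltfix [0.    0.062 0.   ] w 0.593 F [-0.6 -0.5  0.4]
```

Call:
move_arm(series=[[[0, 0, 0, 0, 0, 0.2, 0], [0, 0, 0, 0, 0, 0.5, 0], [0, 0, 0, 0, 0, 0.5, 0], [0, 0.05, 0, -0.1, -0.25, 0.2, 0], [0, 0, 0, -0.3, -0.6, 0, 0], [0, 0, 0, -0.35, -0.7, 0, 0], [0, 0, 0, -0.35, -0.7, 0, 0], [0, 0, 0, -0.35, -0.7, 0, 0], [0, 0, 0, -0.2, -0.4, 0, 0], [0, 0, 0, -0.1, -0.1, 0, 0], [0, 0, 0, 0, 0, 0, 0]]])

```text
time_s: 13.52
tcp_pos: [0.5732, -0.312, 0.2025]
ee_rot: [[-0.019, -0.154, -0.988], [0.007, -0.988, 0.154], [-1.0, -0.004, 0.02]]
wrist_force: [0.4, -0.0, -4.6]
gripper_width: 0.595
```

```bash
python3 - <<'E'
from h import *
delta(.584,-.307,.128,81.5)
E
```

```text
t 13.525 pos [ 0.5732 -0.312   0.2025] jaw 81.1 tilt 1.17 units [ 0.18   0.083 -1.242] turn 0.048 tiltfix [-0.053 -0.136 -0.   ] w 0.595 F [ 0.4 -0.  -4.6]
```

Call:
move_arm(series=[[[-0.05, -0.13, 0, 0.17, 0.07, -0.3, 0], [0, 0, 0, 0, 0, -0.4, 0], [0, 0, 0, 0, 0, -0.25, 0], [0, 0, 0, 0, 0, 0, 0]]])

```text
time_s: 14.02
tcp_pos: [0.5851, -0.3047, 0.144]
ee_rot: [[0.0, -0.15, -0.989], [0.001, -0.989, 0.15], [-1.0, -0.001, -0.0]]
wrist_force: [0.2, -0.1, -2.8]
gripper_width: 0.59
```

```bash
python3 - <<'E'
from h import *
delta(.584,-.307,.128,81.5)
E
```

```text
t 14.025 pos [ 0.5851 -0.3047  0.144 ] jaw 81.3 tilt 0.05 units [-0.019 -0.039 -0.267] turn 0.019 tiltfix [-0.006  0.001  0.   ] w 0.59 F [ 0.2 -0.1 -2.8]
```

Call:
move_arm(series=[[[0, 0, 0, -0.02, -0.04, -0.08, 0], [0, 0, 0, 0, 0, -0.06, 0], [0, 0, 0, 0, 0, -0.06, 0], [0, 0, 0, 0, 0, -0.04, 0]]])

```text
time_s: 14.52
tcp_pos: [0.5854, -0.3074, 0.1314]
ee_rot: [[0.005, -0.15, -0.989], [-0.001, -0.989, 0.15], [-1.0, 0.0, -0.005]]
wrist_force: [0.3, 0.0, -3.8]
gripper_width: 0.594
```

```bash
python3 - <<'E'
from h import *
delta(.584,-.307,.128,81.5)
E
```

```text
t 14.525 pos [ 0.5854 -0.3074  0.1314] jaw 81.4 tilt 0.28 units [-0.023  0.007 -0.057] turn 0.013 tiltfix [0.007 0.034 0.   ] w 0.594 F [ 0.3  0.  -3.8]
```

Call:
move_arm(series=[[[0, 0.03, 0, 0, 0, -0.04, 0], [0, 0, 0, 0, 0, -0.03, 0], [0, 0, 0, 0, 0, -0.02, 0]]])

```text
time_s: 14.9
tcp_pos: [0.5855, -0.3076, 0.1279]
ee_rot: [[0.001, -0.149, -0.989], [-0.002, -0.989, 0.149], [-1.0, 0.002, -0.001]]
wrist_force: [-3.1, 2.0, 5.7]
gripper_width: 0.592
```

```bash
python3 - <<'E'
from h import *
delta(.44,.081,.146,81.5)
E
```

```text
t 14.9 pos [ 0.5855 -0.3076  0.1279] jaw 81.4 tilt 0.1 units [-2.426  6.476  0.302] turn 0.007 tiltfix [0.012 0.004 0.   ] w 0.592 F [-3.1  2.   5.7]
```

Call:
move_arm(series=[[[0, 0, 0, 0, 0, 0, 0.75], [0, 0, 0, 0, 0, 0, 1], [0, 0, 0, 0, 0, 0, 1], [0, 0, 0, 0, 0, 0, 1], [0, 0, 0, 0, 0, 0.3, 1], [0, 0, 0, 0, 0, 0.6, 1], [0, 0, 0, 0, 0, 0.7, 1], [0, 0, 0, -0.2, 0.5, 0.4, 1], [0, 0, 0, -0.3, 0.8, 0.1, 1], [0, 0, 0, -0.4, 1, 0, 1], [0, 0, 0, -0.4, 1, 0, 1], [0, 0, 0, -0.4, 1, 0, 1], [0, 0, 0, -0.3, 1, 0, 1], [0, 0, 0, -0.2, 0.7, 0, 1], [0, 0, 0, -0.1, 0.4, 0, 1], [0, 0, 0, 0, 0, 0, 1]]])

```text
time_s: 16.9
tcp_pos: [0.45, 0.0756, 0.2754]
ee_rot: [[0.033, -0.147, -0.989], [-0.002, -0.989, 0.147], [-0.999, -0.003, -0.033]]
wrist_force: [-0.4, 0.2, -0.8]
gripper_width: 0.998
```

```bash
python3 - <<'E'
from h import *
delta(.44,.081,.147,81.5)
for c in ['side','wrist']:
  p,d=save(c,'e_'+c)
  for n in ['tall_can_center','bottle_center','jar_center']:
   for t in spotter.trace(c,n)[:1]:
    X=cloud(c,d,t['mask']);print(c,n,t['conf'],np.median(X,0).round(3),np.percentile(X[:,2],[2,98]).round(4))
    hi=.09 if n[0]=='b' else H[n]-.006
    Y=X[(X[:,2]>.03)&(X[:,2]<hi)]
    if len(Y)>10: print(circ(Y,R[n]))
E
```

```text
t 16.9 pos [0.45   0.0756 0.2754] jaw 81.6 tilt 1.87 units [-0.167  0.09  -2.14 ] turn -0.008 tiltfix [0.016 0.233 0.   ] w 0.998 F [-0.4  0.2 -0.8]
side tall_can_center 0.68 [ 0.566 -0.316  0.097] [0.0167 0.1114]
(array([ 0.58141673, -0.30764848]), np.float64(0.0004441570719129935))
side bottle_center 0.56 [0.431 0.061 0.08 ] [0.0015 0.1405]
(array([0.43903943, 0.08040809]), np.float64(0.0006330803872741115))
side jar_center 0.81 [0.546 0.071 0.067] [0.0043 0.0919]
(array([0.55595398, 0.09008675]), np.float64(0.0008043409116472427))
wrist bottle_center 0.71 [0.45  0.078 0.108] [0.0188 0.1409]
(array([0.43896528, 0.08060808]), np.float64(0.0002722180323006772))
wrist jar_center 0.71 [0.555 0.088 0.089] [0.0431 0.0911]
(array([0.51378484, 0.05985219]), np.float64(0.0027612844989034838))
```

View pics/e_side.png

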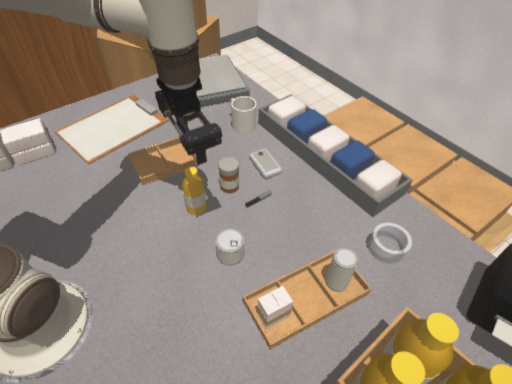

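View pics/e_wrist.png

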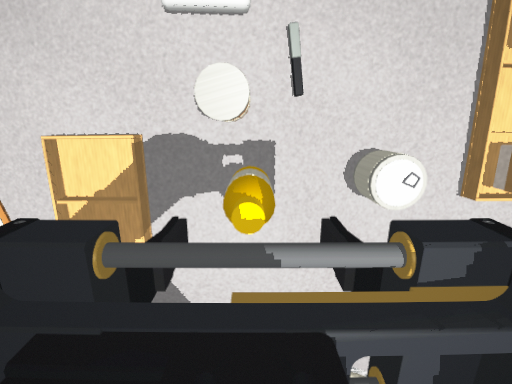

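Call:
move_arm(series=[[[0.02, 0.23, 0, -0.18, 0.08, 0, 1], [0, 0, 0, 0, 0, -0.5, 1], [0, 0, 0, 0, 0, -0.6, 1], [0, 0, 0, 0, 0, -0.5, 1], [0, 0, 0, 0, 0, -0.2, 1], [0, 0, 0, 0, 0, 0, 1]]])

```text
time_s: 18.05
tcp_pos: [0.4384, 0.0784, 0.1641]
ee_rot: [[-0.006, -0.154, -0.988], [0.001, -0.988, 0.154], [-1.0, 0.0, 0.006]]
wrist_force: [1.0, -1.2, 0.3]
gripper_width: 1.004
```

```bash
python3 - <<'E'
from h import *
delta(.439,.0805,.146,81.5)
E
```

```text
t 18.05 pos [0.4384 0.0784 0.1641] jaw 81.1 tilt 0.36 units [ 0.009  0.034 -0.302] turn 0.047 tiltfix [-0.004 -0.044 -0.   ] w 1.004 F [ 1.  -1.2  0.3]
```

Call:
move_arm(series=[[[0, -0.04, 0, 0.01, 0.03, -0.12, 1], [0, 0, 0, 0, 0, -0.1, 1], [0, 0, 0, 0, 0, -0.06, 1], [0, 0, 0, 0, 0, 0, 1]]])

```text
time_s: 18.55
tcp_pos: [0.4405, 0.0812, 0.1487]
ee_rot: [[0.004, -0.154, -0.988], [0.003, -0.988, 0.154], [-1.0, -0.004, -0.004]]
wrist_force: [0.4, -0.0, -0.7]
gripper_width: 1.001
```

```bash
python3 - <<'E'
from h import *
delta(.439,.0805,.146,81.5)
E
```

```text
t 18.55 pos [0.4405 0.0812 0.1487] jaw 81.1 tilt 0.31 units [-0.025 -0.012 -0.045] turn 0.044 tiltfix [-0.022  0.032  0.   ] w 1.001 F [ 0.4 -0.  -0.7]
```

Call:
move_arm(series=[[[-0.02, 0.03, 0, -0.02, 0, -0.04, 1], [0, 0, 0, 0, 0, 0, 0], [0, 0, 0, 0, 0, 0, 0], [0, 0, 0, 0, 0, 0, 0], [0, 0, 0, 0, 0, 0, 0], [0, 0, 0, 0, 0, 0, 0], [0, 0, 0, 0, 0, 0, 0], [0, 0, 0, 0, 0, 0, 0]]])

```text
time_s: 19.55
tcp_pos: [0.4395, 0.0812, 0.1467]
ee_rot: [[0.001, -0.154, -0.988], [0.001, -0.988, 0.154], [-1.0, -0.001, -0.001]]
wrist_force: [-0.5, -0.8, -0.5]
gripper_width: 0.633
```

```bash
python3 - <<'E'
from h import *
delta(.5,-.294,.15,81.5)
E
```

```text
t 19.55 pos [0.4395 0.0812 0.1467] jaw 81.1 tilt 0.07 units [ 1.009 -6.253  0.056] turn 0.045 tiltfix [-0.004  0.007  0.   ] w 0.633 F [-0.5 -0.8 -0.5]
```

Call:
move_arm(series=[[[0, 0, 0, 0, 0, 0.2, 0], [0, 0, 0, 0, 0, 0.4, 0], [0, 0, 0, 0, 0, 0.5, 0], [0, 0, 0, 0, 0, 0.5, 0], [0, 0, 0, 0.05, -0.2, 0.4, 0], [0, 0, 0, 0.1, -0.5, 0.2, 0], [0, 0, 0, 0.1, -0.7, 0, 0], [0, 0, 0, 0.1, -0.7, 0, 0], [0, 0, 0, 0.1, -0.7, 0, 0], [0, 0, 0, 0.1, -0.7, 0, 0], [0, 0, 0, 0.1, -0.7, 0, 0], [0, 0, 0, 0.1, -0.7, 0, 0], [0, 0, 0, 0.1, -0.6, 0, 0], [0, 0, 0, 0.1, -0.4, 0, 0], [0, 0, 0, 0, -0.1, 0, 0], [0, 0, 0, 0, 0, 0, 0]]])

```text
time_s: 21.55
tcp_pos: [0.4906, -0.2896, 0.2882]
ee_rot: [[-0.002, -0.153, -0.988], [0.005, -0.988, 0.153], [-1.0, -0.005, 0.002]]
wrist_force: [-0.8, 0.3, -2.6]
gripper_width: 0.635
```

```bash
python3 - <<'E'
from h import *
delta(.5,-.294,.151,81.5)
save('side','f_side')
E
```

```text
t 21.55 pos [ 0.4906 -0.2896  0.2882] jaw 81.2 tilt 0.32 units [ 0.156 -0.073 -2.287] turn 0.04 tiltfix [-0.039 -0.011 -0.   ] w 0.635 F [-0.8  0.3 -2.6]
```

View pics/f_side.png

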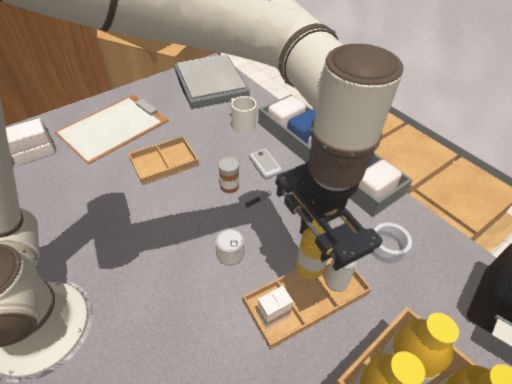

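Call:
move_arm(series=[[[-0.04, 0, 0, 0.15, -0.07, 0, 0], [0, 0, 0, 0, 0, -0.3, 0], [0, 0, 0, 0, 0, -0.5, 0], [0, 0, 0, 0, 0, -0.5, 0], [0, 0, 0, 0, 0, -0.4, 0], [0, 0, 0, 0, 0, -0.2, 0], [0, 0, 0, 0, 0, 0, 0]]])

```text
time_s: 22.48
tcp_pos: [0.5044, -0.2895, 0.1742]
ee_rot: [[0.005, -0.144, -0.99], [-0.004, -0.99, 0.144], [-1.0, 0.003, -0.006]]
wrist_force: [0.4, -0.3, -2.4]
gripper_width: 0.634
```

```bash
python3 - <<'E'
from h import *
delta(.5,-.294,.151,81.5)
E
```

```text
t 22.475 pos [ 0.5044 -0.2895  0.1742] jaw 81.7 tilt 0.37 units [-0.073 -0.074 -0.386] turn -0.029 tiltfix [0.027 0.038 0.   ] w 0.634 F [ 0.4 -0.3 -2.4]
```

Call:
move_arm(series=[[[0.02, 0.04, 0, -0.07, -0.07, -0.14, 0], [0, 0, 0, 0, 0, -0.1, 0], [0, 0, 0, 0, 0, -0.06, 0], [0, 0, 0, 0, 0, -0.03, 0]]])

```text
time_s: 22.98
tcp_pos: [0.5015, -0.2945, 0.156]
ee_rot: [[0.005, -0.143, -0.99], [-0.003, -0.99, 0.143], [-1.0, 0.002, -0.005]]
wrist_force: [0.0, 0.6, -3.1]
gripper_width: 0.634
```

```bash
python3 - <<'E'
from h import *
delta(.5,-.294,.151,81.5)
E
```

```text
t 22.975 pos [ 0.5015 -0.2945  0.156 ] jaw 81.8 tilt 0.31 units [-0.025  0.009 -0.083] turn -0.034 tiltfix [0.021 0.033 0.   ] w 0.634 F [ 0.   0.6 -3.1]
```

Call:
move_arm(series=[[[0.02, 0.03, 0, -0.02, 0, -0.05, 0], [0, 0, 0, 0, 0, -0.03, 0], [0, 0, 0, 0, 0, -0.02, 0]]])

```text
time_s: 23.35
tcp_pos: [0.5007, -0.2948, 0.1507]
ee_rot: [[0.001, -0.143, -0.99], [-0.001, -0.99, 0.143], [-1.0, 0.0, -0.001]]
wrist_force: [-1.9, 1.3, 5.6]
gripper_width: 0.634
```

```bash
python3 - <<'E'
from h import *
delta(.5,-.294,.151,81.5)
E
```

```text
t 23.35 pos [ 0.5007 -0.2948  0.1507] jaw 81.8 tilt 0.08 units [-0.011  0.013  0.005] turn -0.037 tiltfix [0.005 0.01  0.   ] w 0.634 F [-1.9  1.3  5.6]
```

Call:
move_arm(series=[[[0, 0, 0, 0, 0, 0, 0.75], [0, 0, 0, 0, 0, 0, 1], [0, 0, 0, 0, 0, 0, 1], [0, 0, 0, 0, 0, 0, 1], [0, 0, 0, 0, 0, 0.3, 1], [0, 0, 0, 0, 0, 0.5, 1], [0, 0, 0, 0, 0, 0.6, 1], [0, 0, 0, 0, 0.1, 0.3, 1], [0, 0, 0, -0.2, 0.5, 0, 1], [0, 0, 0, -0.3, 0.8, 0, 1], [0, 0, 0, -0.3, 0.8, 0, 1], [0, 0, 0, -0.3, 0.7, -0.2, 1], [0, 0, 0, -0.1, 0.4, -0.2, 1], [0, 0, 0, 0, 0.1, 0, 1], [0, 0, 0, 0, 0, 0, 1]]])

```text
time_s: 25.22
tcp_pos: [0.4276, -0.0866, 0.2335]
ee_rot: [[0.009, -0.143, -0.99], [-0.002, -0.99, 0.143], [-1.0, 0.001, -0.01]]
wrist_force: [-0.3, -0.4, -0.2]
gripper_width: 1.001
```

```bash
python3 - <<'E'
from h import *
delta(.429,-.096,.1,81.5)
for c in ['side','wrist']:
  p,d=save(c,'g_'+c)
  for n in ['tall_can_center','bottle_center','short_can_center']:
   for t in spotter.trace(c,n)[:1]:
    X=cloud(c,d,t['mask']);print(c,n,t['conf'],np.median(X,0).round(3),np.percentile(X[:,2],[2,98]).round(4))
    hi=.09 if n[0]=='b' else H[n]-.006
    Y=X[(X[:,2]>.03)&(X[:,2]<hi)]
    if len(Y)>10: print(circ(Y,R[n]))
E
```

```text
t 25.225 pos [ 0.4276 -0.0866  0.2335] jaw 81.8 tilt 0.56 units [ 0.023 -0.157 -2.224] turn -0.035 tiltfix [0.016 0.068 0.   ] w 1.001 F [-0.3 -0.4 -0.2]
side tall_can_center 0.66 [ 0.566 -0.316  0.092] [0.01   0.1112]
(array([ 0.58141087, -0.30755539]), np.float64(0.00044035560244447963))
side bottle_center 0.71 [ 0.486 -0.306  0.1  ] [0.0148 0.1448]
(array([ 0.49995222, -0.29507587]), np.float64(0.0003900486771852528))
side short_can_center 0.79 [ 0.421 -0.111  0.059] [0.004  0.0629]
(array([ 0.42838194, -0.09663233]), np.float64(0.0004311625619626974))
wrist tall_can_center 0.85 [ 0.563 -0.29   0.051] [0.0083 0.0978]
(array([ 0.58183383, -0.30769467]), np.float64(0.00034325659948300155))
wrist bottle_center 0.77 [ 0.5   -0.275  0.097] [0.0139 0.1255]
(array([ 0.50011739, -0.29499213]), np.float64(0.00041773296739523735))
wrist short_can_center 0.61 [ 0.431 -0.097  0.061] [0.0299 0.0625]
(array([ 0.42814841, -0.09607928]), np.float64(7.203864424531331e-05))
```

View pics/g_side.png

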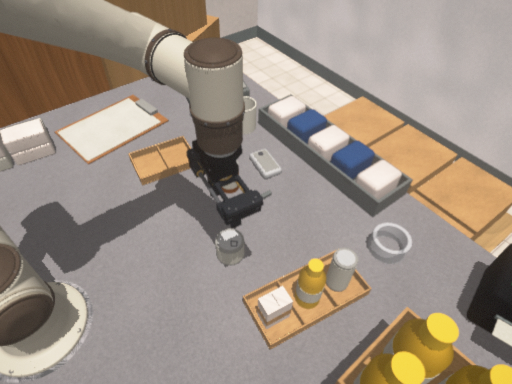

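Call:
move_arm(series=[[[0.02, 0.07, 0, 0.02, -0.15, 0, 1], [0, 0, 0, 0, 0, -0.4, 1], [0, 0, 0, 0, 0, -0.6, 1], [0, 0, 0, 0, 0, -0.3, 1], [0, 0, 0, 0, 0, 0, 1]]])

```text
time_s: 26.25
tcp_pos: [0.4299, -0.0989, 0.1537]
ee_rot: [[-0.0, -0.146, -0.989], [0.001, -0.989, 0.146], [-1.0, -0.001, 0.0]]
wrist_force: [0.0, -0.4, 1.0]
gripper_width: 1.001
```

```bash
python3 - <<'E'
from h import *
delta(.4284,-.0963,.1,81.5)
E
```

```text
t 26.25 pos [ 0.4299 -0.0989  0.1537] jaw 81.6 tilt 0.05 units [-0.026  0.043 -0.895] turn -0.01 tiltfix [-0.006 -0.001 -0.   ] w 1.001 F [ 0.  -0.4  1. ]
```

Call:
move_arm(series=[[[0, 0, 0, -0.02, 0.04, 0, 1], [0, 0, 0, 0, 0, -0.3, 1], [0, 0, 0, 0, 0, -0.3, 1], [0, 0, 0, 0, 0, -0.2, 1], [0, 0, 0, 0, 0, 0, 1]]])

```text
time_s: 26.88
tcp_pos: [0.4321, -0.0965, 0.1088]
ee_rot: [[0.01, -0.146, -0.989], [0.002, -0.989, 0.146], [-1.0, -0.003, -0.01]]
wrist_force: [0.1, 0.1, 0.5]
gripper_width: 1.0
```

```bash
python3 - <<'E'
from h import *
delta(.4284,-.0963,.1,81.5)
E
```

```text
t 26.875 pos [ 0.4321 -0.0965  0.1088] jaw 81.6 tilt 0.58 units [-0.062  0.003 -0.147] turn -0.015 tiltfix [-0.011  0.072  0.   ] w 1.0 F [0.1 0.1 0.5]
```

Call:
move_arm(series=[[[-0.01, 0.07, 0, -0.06, 0, -0.08, 1], [0, 0, 0, 0, 0, -0.07, 1], [0, 0, 0, 0, 0, 0, 0], [0, 0, 0, 0, 0, 0, 0], [0, 0, 0, 0, 0, 0, 0], [0, 0, 0, 0, 0, 0, 0], [0, 0, 0, 0, 0, 0, 0], [0, 0, 0, 0, 0, 0, 0]]])

```text
time_s: 27.88
tcp_pos: [0.4295, -0.0963, 0.1009]
ee_rot: [[0.003, -0.145, -0.989], [0.0, -0.989, 0.145], [-1.0, -0.001, -0.003]]
wrist_force: [-0.3, 0.2, -1.1]
gripper_width: 0.776
```

```bash
python3 - <<'E'
from h import *
delta(.4125,.2925,.104,81.5)
E
```

```text
t 27.875 pos [ 0.4295 -0.0963  0.1009] jaw 81.6 tilt 0.2 units [-0.283  6.48   0.051] turn -0.019 tiltfix [-0.003  0.025  0.   ] w 0.776 F [-0.3  0.2 -1.1]
```

Call:
move_arm(series=[[[0, 0, 0, 0, 0, 0.2, 0], [0, 0, 0, 0, 0, 0.4, 0], [0, 0, 0, 0, 0, 0.5, 0], [0, 0, 0, 0, 0.1, 0.4, 0], [0, 0, 0, 0, 0.4, 0.1, 0], [0, 0, 0, -0.05, 0.7, 0, 0], [0, 0, 0, -0.05, 0.7, 0, 0], [0, 0, 0, -0.05, 0.7, 0, 0], [0, 0, 0, -0.05, 0.7, 0, 0], [0, 0, 0, -0.05, 0.7, 0, 0], [0, 0, 0, -0.05, 0.7, 0, 0], [0, 0, 0, 0, 0.6, 0, 0], [0, 0, 0, 0, 0.5, 0, 0], [0, 0, 0, 0, 0.3, 0, 0], [0, 0, 0, 0, 0.1, 0, 0], [0, 0, 0, 0, 0, 0, 0]]])

```text
time_s: 29.88
tcp_pos: [0.4029, 0.2843, 0.206]
ee_rot: [[-0.001, -0.152, -0.988], [0.003, -0.988, 0.152], [-1.0, -0.003, 0.001]]
wrist_force: [-0.2, -0.7, -2.6]
gripper_width: 0.78
```

```bash
python3 - <<'E'
from h import *
delta(.4125,.2925,.1049,81.5)
p,d=save('side','i_side')
for c in ['side','scene']:
  if c=='scene':p,d=viewer.capture(c)
  for t in spotter.trace(c,'tray_short')[:1]:
    X=cloud(c,d,t['mask']); T=X[abs(X[:,2]-.028)<.006]
    print(c,t['conf'],cv2.minAreaRect((T[:,:2]*1000).astype(np.float32)))
E
```

```text
t 29.875 pos [0.4029 0.2843 0.206 ] jaw 81.3 tilt 0.18 units [ 0.16   0.137 -1.684] turn 0.028 tiltfix [-0.022 -0.005 -0.   ] w 0.78 F [-0.2 -0.7 -2.6]
side 0.83 ((451.59130859375, 284.5133056640625), (122.9816665649414, 174.1434783935547), 82.37635803222656)
scene 0.61 ((455.8016662597656, 287.5718994140625), (114.98540496826172, 183.4482421875), 81.45170593261719)
```

View pics/i_side.png

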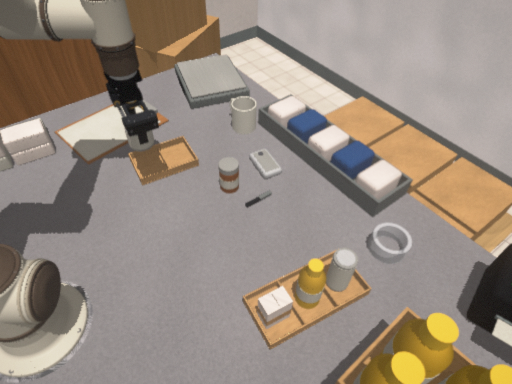

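```bash
python3 - <<'E'
from h import *
from scipy.optimize import minimize
c=np.load('c.npz')
for k in ['scenetray_short','sidetray_short','scenetray_long','sidetray_long']:
    X=c[k]; L=k.endswith('long'); n=3 if L else 2
    hx=.131 if L else .088
    F=X[X[:,2]<.009]  # floor points
    W=X[(X[:,2]>.024)&(X[:,2]<.034)]
    c0=np.array([.5,-.294] if L else [.453,.286])
    cs=(np.arange(n)-(n-1)/2)*.086
    def wallres(p,Y,full=False):
        a=p[2];Q=(Y[:,:2]-p[:2])@np.array([[np.cos(a),-np.sin(a)],[np.sin(a),np.cos(a)]])
        # distance to the wall lines' centres
        xs=np.r_[-hx+.002,hx-.002,(cs[1:]+cs[:-1])/2]
        dx=np.min(abs(Q[:,:1]-xs),1); dy=abs(abs(Q[:,1])-.058)
        return np.minimum(dx,dy)
    best=None
    for a in (-7,-8.5,-10):
        s=minimize(lambda p:np.minimum(wallres(p,W),.008).mean(),[*c0,np.radians(a)],method='Nelder-Mead',options=dict(initial_simplex=[[*c0,np.radians(a)],[c0[0]+.006,c0[1],np.radians(a)],[c0[0],c0[1]+.006,np.radians(a)],[*c0,np.radians(a+3)]],xatol=1e-5))
        if best is None or s.fun<best.fun:best=s
    print(k,len(W),best.x[:2].round(4),np.degrees(best.x[2]).round(2),best.fun)
E
```

```text
scenetray_short 263 [0.4568 0.2847] -8.66 0.0017277323450400539
sidetray_short 238 [0.452  0.2847] -8.56 0.001500366326738671
scenetray_long 462 [ 0.5029 -0.2926] -8.44 0.0014914176501122124
sidetray_long 603 [ 0.4981 -0.2943] -8.44 0.0011653917525728478
```

Call:
move_arm(series=[[[-0.02, 0, 0, 0.13, 0.12, 0, 0], [0, 0, 0, 0, 0, -0.3, 0], [0, 0, 0, 0, 0, -0.4, 0], [0, 0, 0, 0, 0, -0.2, 0], [0, 0, 0, 0, 0, 0, 0]]])

```text
time_s: 30.7
tcp_pos: [0.4141, 0.2921, 0.1519]
ee_rot: [[0.003, -0.154, -0.988], [0.003, -0.988, 0.154], [-1.0, -0.003, -0.003]]
wrist_force: [-0.3, 0.6, -3.0]
gripper_width: 0.775
```

```bash
python3 - <<'E'
from h import *
delta(.4112,.291,.1049,81.5)
E
```

```text
t 30.7 pos [0.4141 0.2921 0.1519] jaw 81.1 tilt 0.24 units [-0.049 -0.018 -0.783] turn 0.044 tiltfix [-0.021  0.022  0.   ] w 0.775 F [-0.3  0.6 -3. ]
```

Call:
move_arm(series=[[[-0.02, 0.02, 0.04, -0.05, -0.02, -0.1, 0], [0, 0, 0, 0, 0, -0.15, 0], [0, 0, 0, 0, 0, 0, 0]]])

```text
time_s: 31.08
tcp_pos: [0.4117, 0.2916, 0.1374]
ee_rot: [[0.002, -0.148, -0.989], [0.002, -0.989, 0.148], [-1.0, -0.003, -0.002]]
wrist_force: [-0.7, -0.9, -2.9]
gripper_width: 0.771
```

```bash
python3 - <<'E'
from h import *
delta(.4112,.291,.1049,81.5)
p,d=save('wrist','j_wrist');
E
```

```text
t 31.075 pos [0.4117 0.2916 0.1374] jaw 81.5 tilt 0.18 units [-0.008 -0.011 -0.542] turn -0.002 tiltfix [-0.016  0.016  0.   ] w 0.771 F [-0.7 -0.9 -2.9]
```

View pics/j_wrist.png

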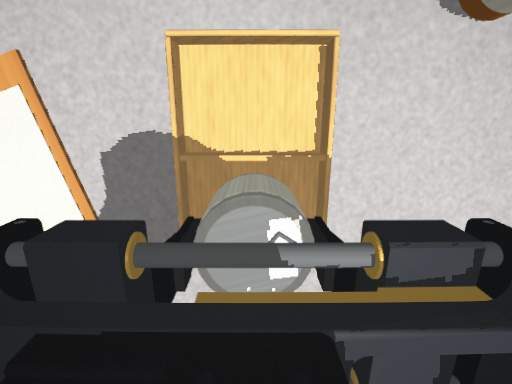

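```bash
python3 - <<'E'
from h import *
p,d=viewer.capture('wrist')
for (a,b,c2,e) in [(148,164,215,222),(148,164,230,290),(28,44,200,320),(60,150,172,186),(60,150,314,336)]:
    m=np.zeros(d.shape,bool);m[a:b,c2:e]=1
    X=cloud('wrist',d,m);T=X[(X[:,2]>.023)&(X[:,2]<.034)]
    Q=(T[:,:2]-[.453,.2847])@np.array([[np.cos(-.1495),-np.sin(-.1495)],[np.sin(-.1495),np.cos(-.1495)]])
    print(len(T),T.mean(0).round(4),'tray frame',Q.mean(0).round(4),Q.min(0).round(4),Q.max(0).round(4)) if len(T) else print(len(T),np.median(X,0))
E
```

```text
30 [0.4574 0.3128 0.0249] tray frame [0.0001 0.0284] [-0.0016  0.0263] [0.0018 0.0304]
293 [0.4527 0.2812 0.0249] tray frame [ 0.0002 -0.0035] [-0.0016 -0.0261] [0.002  0.0188]
1043 [0.5373 0.2693 0.0275] tray frame [ 0.0857 -0.0027] [ 0.0836 -0.0442] [0.0884 0.0382]
424 [0.4946 0.338  0.0272] tray frame [0.0332 0.0589] [0.0069 0.0574] [0.0695 0.0622]
560 [0.4812 0.2248 0.0275] tray frame [ 0.0368 -0.055 ] [ 0.0074 -0.0579] [ 0.0694 -0.0535]
```

Call:
move_arm(series=[[[0, 0, 0, 0, 0, -0.2, 0], [0, 0, 0, 0, 0, -0.15, 0], [0, 0, 0, 0, 0, -0.08, 0], [0, 0, 0, 0, 0, 0, 0]]])

```text
time_s: 31.68
tcp_pos: [0.4121, 0.292, 0.1105]
ee_rot: [[0.003, -0.147, -0.989], [0.003, -0.989, 0.147], [-1.0, -0.004, -0.003]]
wrist_force: [0.2, -0.5, -2.2]
gripper_width: 0.774
```

```bash
python3 - <<'E'
from h import *
delta(.4112,.291,.1049,81.5)
E
```

```text
t 31.675 pos [0.4121 0.292  0.1105] jaw 81.5 tilt 0.28 units [-0.015 -0.017 -0.093] turn -0.004 tiltfix [-0.024  0.024  0.   ] w 0.774 F [ 0.2 -0.5 -2.2]
```

Call:
move_arm(series=[[[-0.02, 0.02, 0, 0, 0, -0.04, 0], [0, 0, 0, 0, 0, -0.04, 0], [0, 0, 0, 0, 0, -0.03, 0]]])

```text
time_s: 32.05
tcp_pos: [0.4124, 0.2925, 0.1048]
ee_rot: [[0.001, -0.147, -0.989], [0.001, -0.989, 0.147], [-1.0, -0.001, -0.001]]
wrist_force: [-6.6, -1.6, 14.2]
gripper_width: 0.775
```

```bash
python3 - <<'E'
from h import *
delta(.4112,.291,.1049,81.5)
E
```

```text
t 32.05 pos [0.4124 0.2925 0.1048] jaw 81.6 tilt 0.07 units [-0.019 -0.024  0.001] turn -0.008 tiltfix [-0.005  0.008  0.   ] w 0.775 F [-6.6 -1.6 14.2]
```

Call:
move_arm(series=[[[0, 0, 0, 0, 0, 0, 0.9], [0, 0, 0, 0, 0, 0, 1], [0, 0, 0, 0, 0, 0, 1], [0, 0, 0, 0, 0, 0, 1], [0, 0, 0, 0, 0, 0.2, 1], [0, 0, 0, 0, 0, 0.5, 1], [0, 0, 0, 0, 0, 0.6, 1], [0, 0, 0, 0.1, -0.1, 0.4, 1], [0, 0, 0, 0.3, -0.5, 0.1, 1], [0, 0, 0, 0.5, -0.7, 0, 1], [0, 0, 0, 0.5, -0.7, 0, 1], [0, 0, 0, 0.5, -0.7, 0, 1], [0, 0, 0, 0.3, -0.5, 0, 1], [0, 0, 0, 0.1, -0.2, 0, 1], [0, 0, 0, 0, 0, 0, 1]]])

```text
time_s: 33.92
tcp_pos: [0.5555, 0.084, 0.2273]
ee_rot: [[0.015, -0.141, -0.99], [0.01, -0.99, 0.142], [-1.0, -0.012, -0.014]]
wrist_force: [-0.1, -0.5, 0.2]
gripper_width: 0.999
```

```bash
python3 - <<'E'
from h import *
delta(.556,.09,.102,81.5)
for c in ['side','wrist']:
  p,d=save(c,'k_'+c)
  for n in ['short_can_center','jar_center']:
   for t in spotter.trace(c,n)[:1]:
    X=cloud(c,d,t['mask']);print(c,n,t['conf'],np.median(X,0).round(3),np.percentile(X[:,2],[2,98]).round(4))
    Y=X[(X[:,2]>.03)&(X[:,2]<H[n]-.006)]
    if len(Y)>10: print(circ(Y,R[n]))
E
```

```text
t 33.925 pos [0.5555 0.084  0.2273] jaw 81.9 tilt 1.02 units [ 0.008  0.1   -2.088] turn -0.046 tiltfix [-0.069  0.108  0.   ] w 0.999 F [-0.1 -0.5  0.2]
side short_can_center 0.69 [0.407 0.269 0.06 ] [0.0099 0.0684]
(array([0.41135173, 0.29153163]), np.float64(0.000928168870800869))
side jar_center 0.8 [0.546 0.072 0.066] [0.0048 0.0916]
(array([0.55578776, 0.09017428]), np.float64(0.0007200429560061724))
wrist jar_center 0.71 [0.56  0.088 0.09 ] [0.0309 0.0916]
(array([0.60510032, 0.07788762]), np.float64(0.0031361501833493295))
```

View pics/k_side.png

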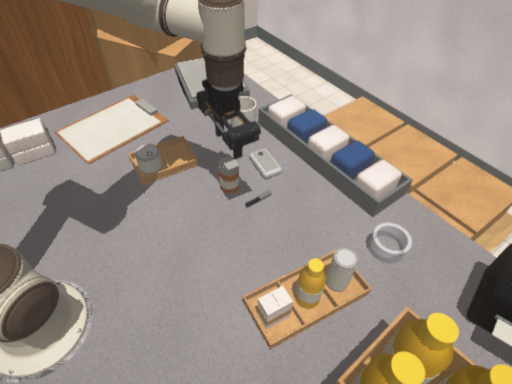

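Call:
move_arm(series=[[[-0.07, 0.11, 0, 0, 0.1, 0, 1], [0, 0, 0, 0, 0, -0.4, 1], [0, 0, 0, 0, 0, -0.5, 1], [0, 0, 0, 0, 0, -0.4, 1], [0, 0, 0, 0, 0, -0.2, 1], [0, 0, 0, 0, 0, 0, 1]]])

```text
time_s: 34.98
tcp_pos: [0.5556, 0.0963, 0.1359]
ee_rot: [[0.0, -0.133, -0.991], [-0.001, -0.991, 0.133], [-1.0, 0.001, -0.0]]
wrist_force: [-0.9, -0.8, -0.1]
gripper_width: 0.997
```

```bash
python3 - <<'E'
from h import *
delta(.556,.09,.101,81.5)
E
```

```text
t 34.975 pos [0.5556 0.0963 0.1359] jaw 82.4 tilt 0.06 units [ 0.007 -0.105 -0.582] turn -0.109 tiltfix [0.007 0.001 0.   ] w 0.997 F [-0.9 -0.8 -0.1]
```

Call:
move_arm(series=[[[0, 0, -0.1, 0, -0.1, 0, 1], [0, 0, 0, 0, 0, -0.25, 1], [0, 0, 0, 0, 0, -0.2, 1], [0, 0, 0, 0, 0, -0.1, 1], [0, 0, 0, 0, 0, 0, 1]]])

```text
time_s: 35.6
tcp_pos: [0.5567, 0.0903, 0.1027]
ee_rot: [[0.004, -0.147, -0.989], [0.0, -0.989, 0.147], [-1.0, -0.001, -0.004]]
wrist_force: [0.6, -0.1, -0.1]
gripper_width: 1.0
```

```bash
python3 - <<'E'
from h import *
delta(.556,.09,.101,81.5)
E
```

```text
t 35.6 pos [0.5567 0.0903 0.1027] jaw 81.5 tilt 0.22 units [-0.011 -0.006 -0.029] turn -0.003 tiltfix [-0.002  0.028  0.   ] w 1.0 F [ 0.6 -0.1 -0.1]
```

Call:
move_arm(series=[[[0, 0.03, 0, 0, 0, 0, 0], [0, 0, 0, 0, 0, 0, 0], [0, 0, 0, 0, 0, 0, 0], [0, 0, 0, 0, 0, 0, 0], [0, 0, 0, 0, 0, 0, 0], [0, 0, 0, 0, 0, 0, 0], [0, 0, 0, 0, 0, 0, 0]]])

```text
time_s: 36.48
tcp_pos: [0.5571, 0.0904, 0.1035]
ee_rot: [[0.001, -0.147, -0.989], [0.001, -0.989, 0.147], [-1.0, -0.001, -0.001]]
wrist_force: [-0.4, 0.0, -1.2]
gripper_width: 0.62
```

```bash
python3 - <<'E'
from h import *
delta(.4957,.2795,.105,81.5)
E
```

```text
t 36.475 pos [0.5571 0.0904 0.1035] jaw 81.5 tilt 0.07 units [-1.024  3.151  0.025] turn -0.005 tiltfix [-0.005  0.007  0.   ] w 0.62 F [-0.4  0.  -1.2]
```

Call:
move_arm(series=[[[0, 0, 0, 0, 0, 0.2, 0], [0, 0, 0, 0, 0, 0.4, 0], [0, 0, 0, 0, 0, 0.5, 0], [0, 0, 0, 0, 0.1, 0.4, 0], [0, 0, 0, -0.1, 0.4, 0.1, 0], [0, 0, 0, -0.2, 0.6, 0, 0], [0, 0, 0, -0.2, 0.6, 0, 0], [0, 0, 0, -0.2, 0.6, 0, 0], [0, 0, 0, -0.1, 0.4, 0, 0], [0, 0, 0, -0.05, 0.2, 0, 0], [0, 0, 0, 0, 0, 0, 0]]])

```text
time_s: 37.85
tcp_pos: [0.5003, 0.2678, 0.2055]
ee_rot: [[-0.005, -0.151, -0.989], [0.002, -0.989, 0.151], [-1.0, -0.001, 0.005]]
wrist_force: [0.5, -0.5, -2.3]
gripper_width: 0.62
```

```bash
python3 - <<'E'
from h import *
delta(.4965,.2795,.1075,81.5)
E
```

```text
t 37.85 pos [0.5003 0.2678 0.2055] jaw 81.3 tilt 0.28 units [-0.064  0.195 -1.634] turn 0.021 tiltfix [-0.012 -0.033 -0.   ] w 0.62 F [ 0.5 -0.5 -2.3]
```

Call:
move_arm(series=[[[-0.01, -0.03, 0, -0.06, 0.19, 0, 0], [0, 0, 0, 0, 0, -0.3, 0], [0, 0, 0, 0, 0, -0.4, 0], [0, 0, 0, 0, 0, -0.3, 0], [0, 0, 0, 0, 0, 0, 0]]])

```text
time_s: 38.48
tcp_pos: [0.4974, 0.2777, 0.1448]
ee_rot: [[0.001, -0.155, -0.988], [0.0, -0.988, 0.155], [-1.0, -0.0, -0.001]]
wrist_force: [0.1, 0.4, -3.3]
gripper_width: 0.623
```

```bash
python3 - <<'E'
from h import *
delta(.4965,.2795,.1075,81.5)
E
```

```text
t 38.475 pos [0.4974 0.2777 0.1448] jaw 81.1 tilt 0.06 units [-0.014  0.03  -0.621] turn 0.055 tiltfix [-0.003  0.007  0.   ] w 0.623 F [ 0.1  0.4 -3.3]
```

Call:
move_arm(series=[[[0, 0, 0, -0.01, 0.03, -0.2, 0], [0, 0, 0, 0, 0, -0.2, 0], [0, 0, 0, 0, 0, -0.1, 0], [0, 0, 0, 0, 0, 0, 0]]])

```text
time_s: 38.98
tcp_pos: [0.4977, 0.28, 0.1145]
ee_rot: [[0.004, -0.156, -0.988], [0.002, -0.988, 0.156], [-1.0, -0.003, -0.003]]
wrist_force: [-0.3, 1.2, -3.3]
gripper_width: 0.62
```

```bash
python3 - <<'E'
from h import *
delta(.4965,.2795,.1075,81.5)
E
```

```text
t 38.975 pos [0.4977 0.28   0.1145] jaw 81.0 tilt 0.24 units [-0.021 -0.009 -0.117] turn 0.058 tiltfix [-0.016  0.025  0.   ] w 0.62 F [-0.3  1.2 -3.3]
```

Call:
move_arm(series=[[[-0.02, 0.02, 0, -0.01, 0, -0.06, 0], [0, 0, 0, 0, 0, -0.04, 0], [0, 0, 0, 0, 0, -0.03, 0]]])

```text
time_s: 39.35
tcp_pos: [0.4977, 0.2805, 0.1074]
ee_rot: [[0.002, -0.155, -0.988], [0.0, -0.988, 0.155], [-1.0, -0.001, -0.002]]
wrist_force: [-3.0, -2.0, 8.0]
gripper_width: 0.622
```

```bash
python3 - <<'E'
from h import *
delta(.4965,.2795,.1075,81.5)
E
```

```text
t 39.35 pos [0.4977 0.2805 0.1074] jaw 81.1 tilt 0.13 units [-0.02  -0.016  0.001] turn 0.053 tiltfix [-0.001  0.016  0.   ] w 0.622 F [-3. -2.  8.]
```

Call:
move_arm(series=[[[0, 0, 0, 0, 0, 0, 0.8], [0, 0, 0, 0, 0, 0, 1], [0, 0, 0, 0, 0, 0, 1], [0, 0, 0, 0, 0, 0, 1], [0, 0, 0, 0, 0, 0.3, 1], [0, 0, 0, 0, 0, 0.5, 1], [0, 0, 0, 0, 0, 0.6, 1], [0, 0, 0, 0, 0, 0.6, 1], [0, 0, 0, 0.1, -0.4, 0.4, 1], [0, 0, 0, 0.1, -0.7, 0.2, 1], [0, 0, 0, 0, -0.7, 0, 1], [0, 0, 0, 0, -0.7, 0, 1], [0, 0, 0, 0, -0.7, 0, 1], [0, 0, 0, 0, -0.3, 0, 1], [0, 0, 0, 0, 0, 0, 1], [0, 0, 0, 0, 0, 0, 1]]])

```text
time_s: 41.35
tcp_pos: [0.5103, 0.0662, 0.2712]
ee_rot: [[0.01, -0.152, -0.988], [0.004, -0.988, 0.152], [-1.0, -0.005, -0.009]]
wrist_force: [0.3, 0.4, -0.4]
gripper_width: 0.998
```

```bash
python3 - <<'E'
from h import *
delta(.5,.05,.3)
T={'L':np.array([.499,-.294]),'S':np.array([.453,.2855])}; a=np.radians(-8.5)
M=np.array([[np.cos(a),-np.sin(a)],[np.sin(a),np.cos(a)]])
for c in ['side','scene']:
  p,d=save(c,'z_'+c)
  for n in ['short_can_center','jar_center','bottle_center','tall_can_center','tea_box_center','fish_tin_center']:
   for t in spotter.trace(c,n)[:1]:
    X=cloud(c,d,t['mask'])
    if n in R:
      q=circ(X[(X[:,2]>.035)&(X[:,2]<(.09 if n[0]=='b' else H[n]-.004))],R[n])[0]
    else:
      q=np.array(cv2.minAreaRect((X[X[:,2]>H[n]-.008][:,:2]*1000).astype(np.float32))[0])/1000
    k='S' if n[:2] in('sh','ja') else 'L'
    print(c,n,round(t['conf'],2),q.round(4),'tray',((q-T[k])@M).round(4),'zmax',np.percentile(X[:,2],97).round(4),'exp',H[n]+.004)
E
```

```text
t 41.35 pos [0.5103 0.0662 0.2712] jaw 81.3 tilt 0.61 units [-0.172 -0.27   0.48 ] turn None tiltfix [-0.028  0.071  0.   ] w 0.998 F [ 0.3  0.4 -0.4]
side short_can_center 0.61 [0.4112 0.2918] tray [-0.0422  0.0001] zmax 0.0682 exp 0.064
side jar_center 0.66 [0.4965 0.28  ] tray [0.0438 0.001 ] zmax 0.0972 exp 0.094
side bottle_center 0.78 [ 0.4999 -0.2951] tray [ 0.0011 -0.0009] zmax 0.1444 exp 0.14400000000000002
side tall_can_center 0.81 [ 0.5814 -0.3077] tray [ 0.0835 -0.0013] zmax 0.1111 exp 0.109
side tea_box_center 0.82 [ 0.4118 -0.2839] tray [-0.0877 -0.0029] zmax 0.0809 exp 0.079
side fish_tin_center 0.79 [0.6874 0.089 ] tray [0.1298 0.4066] zmax 0.0266 exp 0.028
scene short_can_center 0.57 [0.4219 0.2879] tray [-0.0311 -0.0022] zmax 0.0704 exp 0.064
scene jar_center 0.82 [0.4973 0.2807] tray [0.0446 0.0018] zmax 0.0978 exp 0.094
scene bottle_center 0.98 [ 0.5018 -0.2954] tray [ 0.003 -0.001] zmax 0.1468 exp 0.14400000000000002
scene tall_can_center 0.59 [ 0.5834 -0.308 ] tray [ 0.0855 -0.0013] zmax 0.1139 exp 0.109
scene tea_box_center 0.85 [ 0.4174 -0.2804] tray [-0.0827  0.0014] zmax 0.0843 exp 0.079
scene fish_tin_center 0.96 [0.6944 0.0959] tray [0.1356 0.4145] zmax 0.0294 exp 0.028
```

View pics/z_side.png

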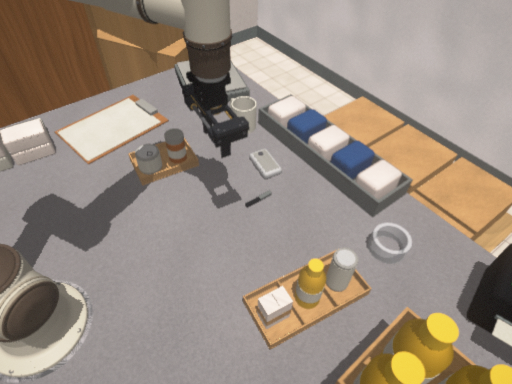

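View pics/z_scene.png

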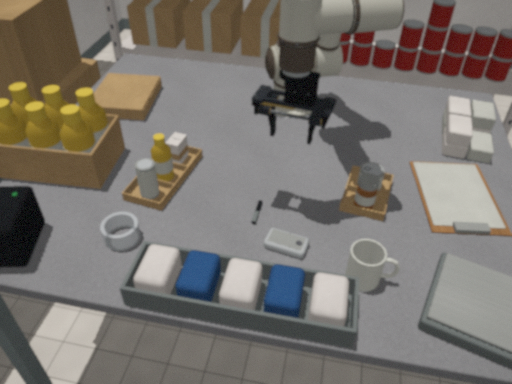

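```bash
python3 -c "
from station import r
print(r.finish_job(), r.sense()['time_s'])"
```

```text
the job is handed in; nothing more can be done
the job is handed in; nothing more can be done
```

Both parcels are made up and the job is handed in, at about 41.5 s of the 131 s allowed. `finish_job` gives no verdict, so the result below rests on my own checks.

I picked each item from above and lowered it until the wrist force showed contact with the tray floor. Then I released it and backed the gripper clear.

Final positions in the tray frame, measured with the side camera:

| Item | Tray | x (mm) | Compartment centre x (mm) | y (mm) |
|---|---|---|---|---|
| Bottle | long | +1 | 0 | -1 |
| Tall can | long | +84 | +86 | -1 |
| Tea packet | long | -88 | -86 | -3 |
| Short can | short | -42 | -43 | 0 |
| Jar | short | +44 | +43 | +1 |

- **Tolerance:** all five are within 3 mm of their compartment centre in the side view, against limits of 26 mm and 42 mm.
- **Upright and seated:** all five stand upright in the pictures. Their top heights match standing on the floor to within about 4 mm in the side view.
- **Fish tin:** it shifted by less than 2 mm in either camera between start and end, which is within measuring noise.

The scene camera agreed to within about 5 mm for four items and read their tops about 3–5 mm high. It put the short can 11 mm further along the row than the side camera did, because the jar partly hides the can in that view. I trusted the side camera there, since it matched where the gripper let go. The scene value is also within tolerance.

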